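# Flip the tea box open

### The job

The tea box is to stand open, but a low jar stands right behind its hinge, in the lid's way. Push the jar along the worktop towards the robot, without lifting or tipping it, until it stands wholly past the box's near end; then push the lid up by its lip and over past upright, so that it falls back against its stop and stays open by itself. Do not let the lid hit the jar, and leave the other things where they are.

Things in the scene. Friction and masses are not known exactly. Their poses are not given: they have to be found in the camera images.
- tea_box: Low wooden tea box, fixed; 110 mm deep (its x), 100 wide (its y), 50 tall without lid. Origin: centre of its underside. x points from the front wall (with the lid's lip) to the back wall (hinge at x = +55 mm); y points along the hinge to the end nearer the robot (at y = +50 mm). It stands side-on: front to the robot's right, hinge to its left, give or take 15 degrees.
- tea_lid (a joint): Angle of the tea box's flat wooden lid: 0 shut, grows as it opens, stops at 2.2 rad. Hinge nearly free, no spring, lid 0.13 kg: below about 1.5 rad the lid falls shut, beyond it falls open against its stop, leaning back behind the box.
- lid_lip (a point): Middle of the free edge of the lid's lip, on its underside; moves with the lid. The lip is a tongue 50 mm wide (box y), 7 mm thick, that stands 25 mm out past the front wall; when shut its underside is 50 mm above the worktop with open space beneath, 135 mm from the hinge line. The lid itself is 104 mm wide and 8 mm thick.
- lid_hinge (a point): Middle of the hinge line, 50 mm above the worktop at the back wall's top; axes as those of the box (the hinge line runs along y). Clearances above: a wall shelf (0.42 m above the worktop) begins 0.61 m ahead of the robot, and a tall coffee maker stands at the right.
- low_jar_mid (a point): Centre (half-way up) of the low glass jar with a pale grey screw lid, 73 mm wide, 70 mm tall, about 0.2 kg, loose. It stands 8 to 14 mm behind the box's back wall, where the opening lid would strike it.
- low_jar: The same jar; origin at the centre of its underside, z axis up along its height.
- pepper_mill: Bystander: wooden pepper mill, 58 mm wide, 150 mm tall, at the left; origin at the centre of its underside. Loose; leave it alone.
- tall_jar: Bystander: tall glass jar with a black lid, 74 mm wide, 165 mm tall, at the left; origin at the centre of its underside. Loose; leave it alone.
- gourd_left: Bystander: small dried gourd, 62 mm wide, 57 mm tall, front left; origin at the centre of its underside. Loose; leave it alone.
- gourd_right: Bystander: small dried gourd, 68 mm wide, 60 mm tall, front right; origin at the centre of its underside. Loose; leave it alone.
- spice_jar: Bystander: slim spice jar, 44 mm wide, 98 mm tall, at the right; origin at the centre of its underside. Loose; leave it alone.
- salt_shaker: Bystander: salt shaker, 44 mm wide, 90 mm tall, just beyond the far end of the tea box; origin at the centre of its underside. Loose; leave it alone.
Things that resemble listed ones, but are neither listed nor needed, are in the scene too. Leave any orange or pink look-alike of the low_jar alone.

How it is judged:
By the outcome, as a careful person would: the job done as asked, in the order asked, and still so for the second after the job is handed in, with the robot touching nothing.
It also fails if it takes over 58 s, if anything falls off the work surface, if the arm or the gripper's body presses on something with over 40 N, if the wrist force passes 120 N, or if a joint passes its speed limit or range.

### The arm

A 6-joint arm with a two-finger parallel gripper is mounted at the origin on a cart in front of the work surface, level with it; the furniture and walls round the work are solid. World frame = base frame: x ahead of the robot, y to its left, z up, the work surface at z = 0. Lengths are in m, angles in rad, forces in N, time in s.
With the tool pointing down it reaches from about 0.3 to 0.875 m from the base axis. Payload 4.2 kg.
Tool frame: the origin (TCP) lies at the very end of the fingers, on their centre line; the grasp point (between the pads) lies 19 mm behind it; z points along the fingers, y is the line along which they close (so a half turn about z gives the same grasp; the last joint's range is limited). The gripper opens to 85 mm and grips with 20 to 120 N. Pads are 22 mm wide; open, the fingers measure 114 mm over their backs; the gripper's body (76 mm by 85 mm) begins 54 mm behind the grasp point. The pads swing forward as they close: fully open they stand 13 mm farther back than shut.
Start: joints at [-1.184, 0.32, 1.565, -0, 1.257, -0.02], TCP at [0.228, -0.528, 0.208] pointing down, gripper open.
Joint ranges: [-3.11, 3.11], [-0.84, 2.01], [0.21, 2.61], [-1.34, 4.49], [0.05, 2.63], [-2.56, 2.56]. Speed limits (rad/s): [2.57, 2.57, 3.14, 3.14, 3.14, 3.14].

### API

Orientations are given as a unit quaternion [w, x, y, z].
In Python, from rig import env, vision gives the robot as it stands.
- The arm moves only by the shell command python3 -m pendant 'ROWS' [FORCE]. ROWS is JSON, a list of rows, each an object with "linear": the shift along the tool's x, y, z in units of 0.6 m (1.0 is 0.6 m), a list of three; "roll": the turn about the tool's z in units of pi/4 rad (1.0 is pi/4 rad); "jaw": the closure, from 0 (fully open) to 1 (shut). In form: [{"linear": [tx, ty, tz], "roll": roll, "jaw": jaw}, ...]. A call has exactly 8 rows; each row shifts and turns the commanded pose from where the row before left it, along the tool's axes as they then stand; what a row does not reach is not made up. A row lasts 1/10 s, in which the tool goes at most 50 mm and 8.59 degrees, less where a joint would pass 70% of its speed; a pose out of reach is approached as far as the arm can. A call with a number of a shift or a turn outside -1 to 1 is refused whole. A call with a gripper value outside its range is refused whole. The fingers move at their own pace and stop on an object; FORCE is the grip in N (left out, the last holds). Time passes only in rows, so rows that do not move let the fingers close, or fill a call up. It gives the time, the measured TCP pose, the force, the opening and the grip force at its end, in the units of the state.
- env.read_state(): the state, without advancing time (a new reading comes with each control period).
- vision.camera(name): name is "scene" or "top"; returns (picture, depth): 420x560x3 uint8, red, green, blue; 420x560 float32, m along the optical axis (not along the pixel's ray), 0 where there is no reading.
- vision.camera_info(name): a dict with "intrinsics" (3x3 intrinsics, pixels), "pose" (4x4, takes a point from camera to world coordinates). Camera axes: x right, y down, z forward; pixel columns grow to the right and rows downward; lengths in m; the calibration is good to about 2 mm. A picture is of the moment at which its call begins. camera_info takes no time and is no camera call.
- env.hand_in(): hands the job in; it is judged then, once.
The state is a dict: "time_s": time; "qpos": joint angles; "joint_velocities": joint speeds; "effort": joint torques, N m; "position": TCP position; "orientation": TCP orientation; "force": force on the tool from outside, world axes, zero at the start; "wrist_torque": the same for the moment, N m; "opening": finger opening in m; "gripper_force": force on a finger pad.
Only numpy, scipy, OpenCV 4.12 (cv2) and the standard library are available. Lean on these libraries where they do the work, as an engineer would, in place of code of your own. Each camera call takes 0.05 s, during which the arm holds its last target. There are 200 camera calls.

## Working session

There is one attempt and no reset: what is moved stays moved. The work goes in short steps, Python scripts to look and compute and a shell command to move; the robot and the scene stay as the last step left them, time stands still between calls to the robot, and variables do not carry over. Pictures are saved under pics/ and viewed, at most 10 in all, crops included, and the job is handed in when it is done.

```bash
ls; mkdir -p pics
cat > h.py <<'E'
from rig import env, vision
import numpy as np, cv2
def snap(n):
    p,d=vision.camera(n); i=vision.camera_info(n); return p,d,np.array(i["intrinsics"]),np.array(i["pose"])
def pt(d,K,T,u,v,z=None):
    r=np.array([(u-K[0,2])/K[0,0],(v-K[1,2])/K[1,1],1.])
    if z is None: return (T@np.r_[r*d[v,u],1])[:3]
    w=T[:3,:3]@r; return T[:3,3]+w*(z-T[2,3])/w[2]
E
python3 - <<'E'
from h import *
for n in("top","scene"):
    p,d,K,T=snap(n); cv2.imwrite(f"pics/{n}0.png",cv2.resize(p[:,:,::-1],(800,600),interpolation=cv2.INTER_CUBIC)); np.savez(f"{n}0.npz",p=p,d=d,K=K,T=T)
    print(n,K.round(1).tolist(),T.round(3).tolist())
s=env.read_state();print(s)
E
```

```text
pics
top [[443.4, 0.0, 277.5], [0.0, 443.4, 202.8], [0.0, 0.0, 1.0]] [[0.062, -0.976, 0.21, 0.16], [-0.998, -0.06, 0.017, -0.059], [-0.005, -0.211, -0.977, 1.577], [0.0, 0.0, 0.0, 1.0]]
scene [[507.4, 0.0, 275.8], [0.0, 507.4, 203.3], [0.0, 0.0, 1.0]] [[-0.03, -0.783, 0.621, -0.518], [-0.999, 0.032, -0.008, -0.032], [-0.014, -0.621, -0.784, 1.295], [0.0, 0.0, 0.0, 1.0]]
{'time_s': 0.1, 'qpos': array([-1.18400299e+00,  3.20265329e-01,  1.56556129e+00,  1.49284811e-05,
        1.25740154e+00, -2.00044234e-02]), 'joint_velocities': array([-0.00159873, -0.00204853, -0.00520603,  0.00069799,  0.00038852,
        0.00084108]), 'effort': array([ 5.81383101e-04, -4.16408873e+01, -2.34704465e+01, -2.74801323e-05,
        4.87902333e-03,  1.33068735e-06]), 'position': array([ 0.22733801, -0.52764405,  0.20674325]), 'orientation': array([-8.05333297e-04,  9.79385804e-01,  2.01996977e-01, -1.42152198e-04]), 'force': array([ 0.19952591,  0.34558841, -0.76270473]), 'wrist_torque': array([ 0.00993183,  0.00250342, -0.02399554]), 'gripper_force': 0.0, 'opening': 0.08529291982233803}
```

View pics/top0.png

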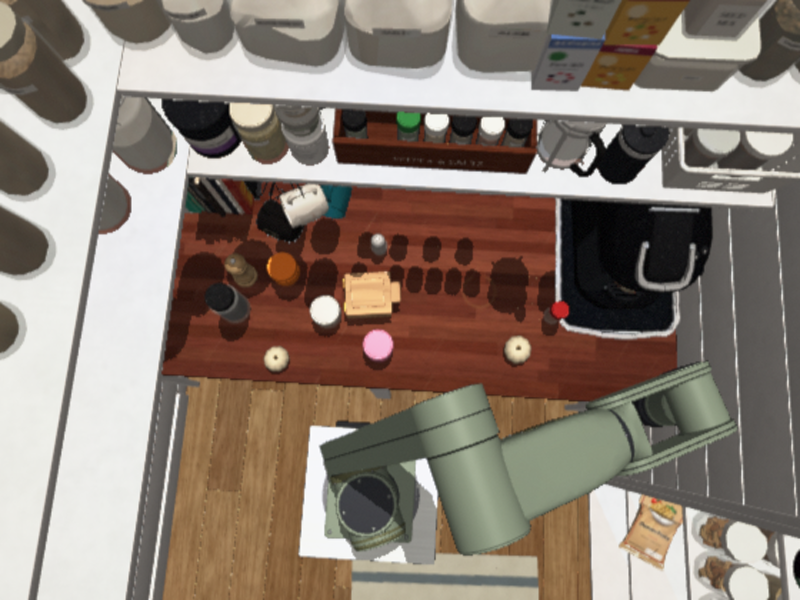

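View pics/scene0.png

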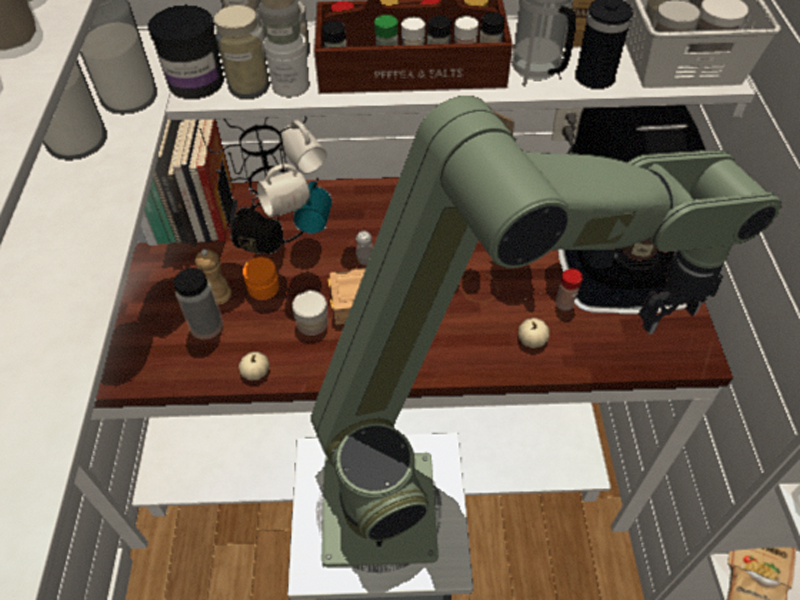

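The top view shows the white jar at (325,312), the tea box at (371,293) with its lip at right (395,292), and the pink jar at (378,346) near the box's near end. The gourds are at (276,358) and (517,349). Next I'll enlarge this area.

Run:
```python
from h import *
f=np.load("top0.npz");p,d=f['p'],f['d']
c=p[150:270,180:300,::-1]
cv2.imwrite("pics/crop.png",cv2.resize(c,(600,600),interpolation=cv2.INTER_CUBIC))
```

```text
(no output)
```

View pics/crop.png

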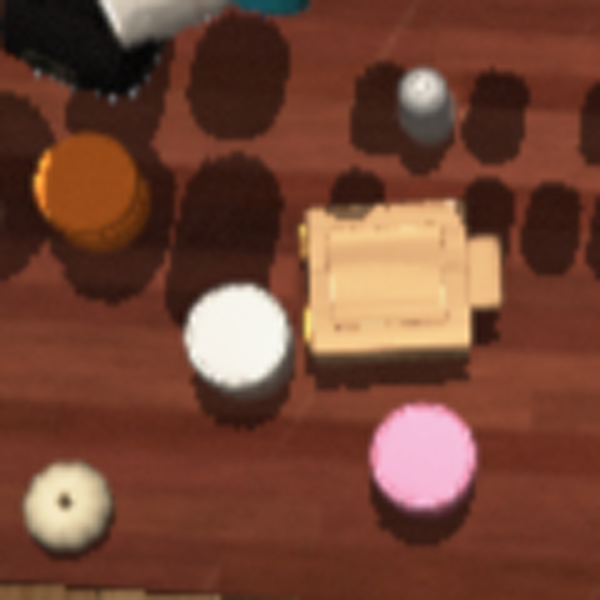

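The crop shows the lid corners at about (308,208), (460,203), (470,348) and (314,355). The lip's free edge runs (498,236)-(501,304). The white jar's top is centred at (238,335), pink at (423,456), left gourd at (67,508) and salt shaker at (425,90).

Run:
```python
from h import *
f=np.load("top0.npz");d,K,T=f['d'],f['K'],f['T']
g=lambda x,y,z:pt(d,K,T,180+x/5-.4,150+y/5-.4,z)
for n,x,y,z in [("hf",308,208,.058),("ff",460,203,.058),("fn",470,348,.058),("hn",314,355,.058),("lipf",498,236,.057),("lipn",501,304,.057),("jar",238,335,.07),("jarL",185,335,.07),("jarR",291,335,.07),("pink",423,456,.07),("gourd",67,508,.05),("salt",424,90,.09),("orange",88,182,.07)]:
    print(n,g(x,y,z).round(4))
for x,y in((238,335),(390,280),(485,270),(423,456)): print(pt(d,K,T,180+x//5,150+y//5).round(4))
```

```text
hf [0.5205 0.099  0.058 ]
ff [ 0.5307 -0.0078  0.058 ]
fn [ 0.4275 -0.0214  0.058 ]
hn [0.4159 0.0865 0.058 ]
lipf [ 0.5087 -0.036   0.057 ]
lipn [ 0.4601 -0.041   0.057 ]
jar [0.4247 0.1389 0.07  ]
jarL [0.4224 0.1755 0.07  ]
jarR [0.4269 0.1023 0.07  ]
pink [0.3487 0.0055 0.07  ]
gourd [0.3003 0.2488 0.05  ]
salt [0.6024 0.0215 0.09  ]
orange [0.527  0.2534 0.07  ]
[0.4238 0.1399 0.0667]
[0.4714 0.0362 0.0557]
[ 0.4813 -0.0299  0.062 ]
[0.3484 0.0063 0.0671]
```

```bash
python3 -m pendant '[{"linear":[0,0,0],"roll":0.19,"jaw":0.65},{"linear":[0,0,0],"roll":0.19,"jaw":0.65},{"linear":[0.034,-0.067,0],"roll":0,"jaw":0.65},{"linear":[0.034,-0.067,0],"roll":0,"jaw":0.65},{"linear":[0.034,-0.067,0],"roll":0,"jaw":0.65},{"linear":[0.034,-0.067,0],"roll":0,"jaw":0.65},{"linear":[0.034,-0.067,0],"roll":0,"jaw":0.65},{"linear":[0.034,-0.067,0],"roll":0,"jaw":0.65}]' 20
python3 -m pendant '[{"linear":[0.034,-0.067,0],"roll":0,"jaw":0.65},{"linear":[0.034,-0.067,0],"roll":0,"jaw":0.65},{"linear":[0.034,-0.067,0],"roll":0,"jaw":0.65},{"linear":[0.034,-0.067,0],"roll":0,"jaw":0.65},{"linear":[0.034,-0.067,0],"roll":0,"jaw":0.65},{"linear":[0.034,-0.067,0],"roll":0,"jaw":0.65},{"linear":[0.034,-0.067,0],"roll":0,"jaw":0.65},{"linear":[0.034,-0.067,0],"roll":0,"jaw":0.65}]'
python3 - <<'E'
from h import *
s=env.read_state();o=s['orientation'];print(s['time_s'],s['position'].round(4),o.round(4),np.degrees(2*np.arctan2(o[2],o[1])),s['opening'],s['qpos'].round(2))
E
```

```text
time_s: 0.9
position: [0.3232, -0.2732, 0.2073]
orientation: [-0.0, 0.999, 0.054, -0.0]
force: [0.1, 0.3, -0.7]
opening: 0.0297
gripper_force: 0.0
time_s: 1.7
position: [0.4506, 0.0642, 0.2073]
orientation: [0.0, 0.999, 0.054, -0.0]
force: [0.4, -0.7, 0.1]
opening: 0.0299
gripper_force: 0.0
1.7 [0.4506 0.0642 0.2073] [ 2.000e-04  9.985e-01  5.440e-02 -1.000e-04] 6.232939904641861 0.02994766229800081 [ 0.12  0.13  1.82 -0.    1.19  1.58]
```

```bash
python3 -m pendant '[{"linear":[0.034,-0.065,0],"roll":0,"jaw":0.65},{"linear":[0.034,-0.065,0],"roll":0,"jaw":0.65},{"linear":[0,0,0.06],"roll":0,"jaw":0.65},{"linear":[0,0,0.06],"roll":0,"jaw":0.65},{"linear":[0,0,0.06],"roll":0,"jaw":0.65},{"linear":[0,0,0.03],"roll":0,"jaw":0.65},{"linear":[0,0,0],"roll":0,"jaw":0.65},{"linear":[0,0,0],"roll":0,"jaw":0.65}]'
python3 - <<'E'
from h import *
p,d,K,T=snap("top"); cv2.imwrite("pics/top1.png",cv2.resize(p[150:270,180:300,::-1],(600,600),interpolation=cv2.INTER_CUBIC))
E
```

```text
time_s: 2.5
position: [0.483, 0.1443, 0.0817]
orientation: [0.0, 0.999, 0.054, -0.0]
force: [0.2, 0.1, -0.0]
opening: 0.0302
gripper_force: 0.0
```

View pics/top1.png

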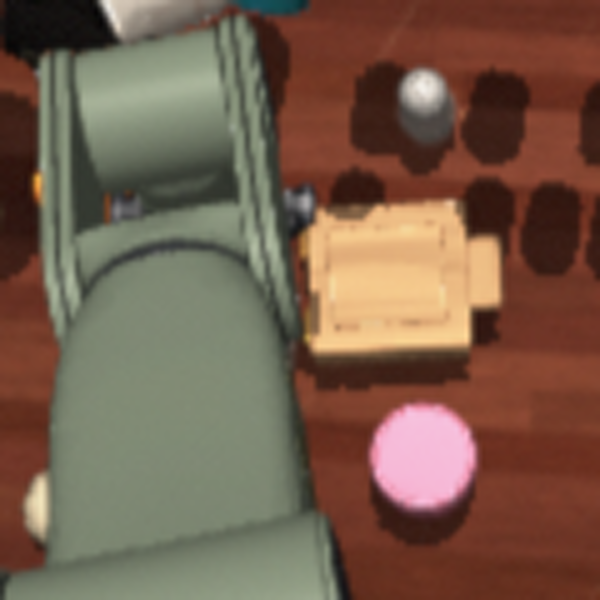

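The close crop shows the arm over the jar and the gripper's outer linkage at (298,205), beside the lid's hinge edge (310,215). I'll check its height before descending.

Run:
```python
from h import *
p,d,K,T=snap("top")
for u,v in((237,191),(239,191),(240,190),(241,189),(242,191),(239,194),(205,191),(203,191)): print(u,v,pt(d,K,T,u,v).round(3))
p,d,K,T=snap("scene");np.savez("s.npz",d=d,K=K,T=T); cv2.imwrite("pics/sc1.png",cv2.resize(p[150:270,180:300,::-1],(600,600),interpolation=cv2.INTER_CUBIC))
```

```text
237 191 [0.486 0.097 0.205]
239 191 [0.485 0.09  0.209]
240 190 [0.489 0.088 0.208]
241 189 [0.493 0.085 0.205]
242 191 [0.486 0.081 0.205]
239 194 [0.477 0.091 0.2  ]
205 191 [0.477 0.198 0.213]
203 191 [0.479 0.205 0.205]
```

View pics/sc1.png

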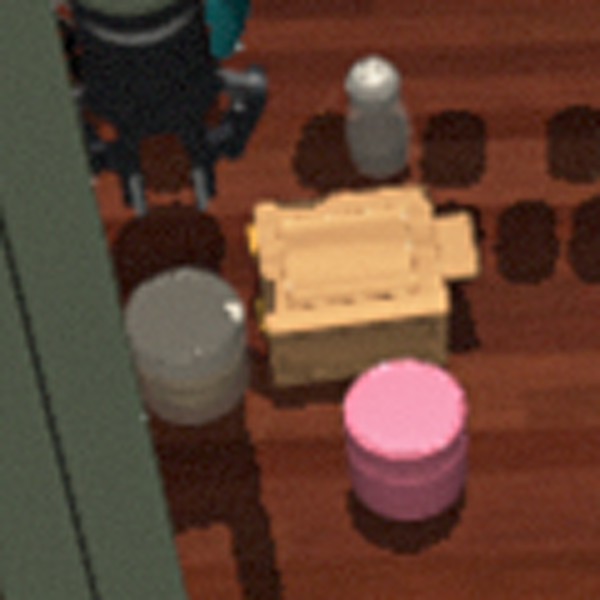

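The scene view shows the fingertips at (140,205) and (205,205), behind the white jar at (185,345). The wide linkage is well above lid height, so I'll descend and push.

```bash
python3 -m pendant '[{"linear":[0,-0.005,0.05],"roll":0,"jaw":0.65},{"linear":[0,0,0.041],"roll":0,"jaw":0.65},{"linear":[0,0,0],"roll":0,"jaw":0.65},{"linear":[-0.015,0,0],"roll":0,"jaw":0.65},{"linear":[-0.01,0,0],"roll":0,"jaw":0.65},{"linear":[-0.01,0,0],"roll":0,"jaw":0.65},{"linear":[-0.01,0,0],"roll":0,"jaw":0.65},{"linear":[-0.01,0,0],"roll":0,"jaw":0.65}]'
python3 -m pendant '[{"linear":[-0.01,0,0],"roll":0,"jaw":0.65},{"linear":[-0.01,0,0],"roll":0,"jaw":0.65},{"linear":[-0.01,0,0],"roll":0,"jaw":0.65},{"linear":[-0.01,0,0],"roll":0,"jaw":0.65},{"linear":[-0.01,0,0],"roll":0,"jaw":0.65},{"linear":[-0.01,0,0],"roll":0,"jaw":0.65},{"linear":[-0.01,0,0],"roll":0,"jaw":0.65},{"linear":[-0.008,0,0],"roll":0,"jaw":0.65}]'
```

```text
time_s: 3.45
position: [0.45, 0.1439, 0.0278]
orientation: [-0.0, 0.999, 0.054, 0.001]
force: [1.9, -0.3, 0.6]
opening: 0.0297
gripper_force: 0.9
time_s: 4.25
position: [0.4024, 0.1385, 0.0269]
orientation: [0.0, 0.999, 0.054, -0.0]
force: [1.9, -0.8, 0.9]
opening: 0.0298
gripper_force: 0.9
```

```bash
python3 -m pendant '[{"linear":[0.01,0,0],"roll":0,"jaw":0.65},{"linear":[0.02,0,0],"roll":0,"jaw":0.65},{"linear":[0,0,-0.06],"roll":0,"jaw":0.65},{"linear":[0,0,-0.08],"roll":0,"jaw":0.65},{"linear":[0,0,-0.08],"roll":0,"jaw":0.65},{"linear":[0,0.08,-0.02],"roll":0,"jaw":0.3},{"linear":[0,0.08,0],"roll":0,"jaw":0.3},{"linear":[0,0.08,0],"roll":0,"jaw":0.3}]'
python3 -m pendant '[{"linear":[0,0.08,0],"roll":0,"jaw":0.15},{"linear":[0,0,0],"roll":-0.18,"jaw":0.15},{"linear":[0,0,0],"roll":-0.18,"jaw":0.15},{"linear":[0,0,0],"roll":-0.18,"jaw":0.15},{"linear":[0,0,0],"roll":-0.18,"jaw":0.15},{"linear":[0,0,0],"roll":-0.18,"jaw":0.15},{"linear":[0,0,0],"roll":-0.18,"jaw":0.15},{"linear":[0,0,0],"roll":-0.18,"jaw":0.15}]'
python3 - <<'E'
from h import *
p,d,K,T=snap("top"); cv2.imwrite("pics/top2.png",cv2.resize(p[150:270,180:300,::-1],(600,600),interpolation=cv2.INTER_CUBIC)); np.savez("top2.npz",d=d,K=K,T=T)
E
```

```text
time_s: 5.05
position: [0.4378, -0.0041, 0.1719]
orientation: [0.0, 0.998, 0.055, 0.001]
force: [1.3, 0.3, -0.5]
opening: 0.0596
gripper_force: 0.0
time_s: 5.85
position: [0.4425, -0.0507, 0.1708]
orientation: [-0.0, 0.852, 0.524, -0.0]
force: [0.8, -0.1, -0.3]
opening: 0.0728
gripper_force: 0.0
```

View pics/top2.png

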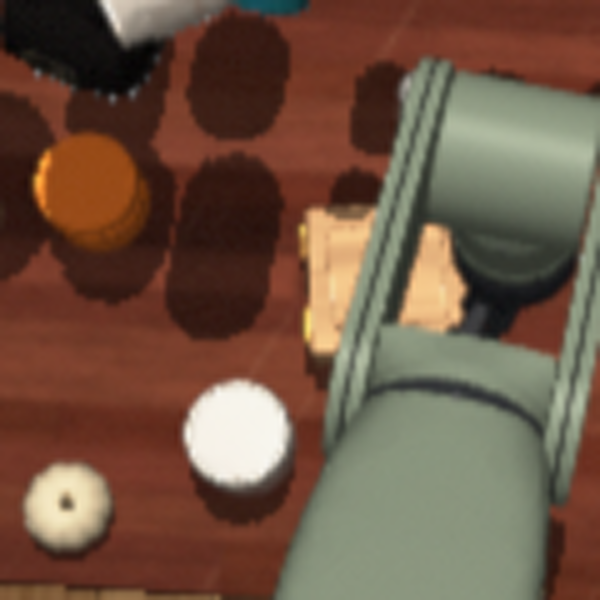

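Jar now stands at (238,435), well past the box's near end, upright. Next is the lip.

```bash
python3 -m pendant '[{"linear":[0,0,0],"roll":-0.18,"jaw":0.12},{"linear":[0,0,0],"roll":-0.18,"jaw":0.12},{"linear":[0,0,0],"roll":-0.18,"jaw":0.12},{"linear":[0,0,0],"roll":-0.185,"jaw":0.12},{"linear":[0.025,0.07,0],"roll":0,"jaw":0.12},{"linear":[0,0,0.06],"roll":0,"jaw":0.12},{"linear":[0,0,0.06],"roll":0,"jaw":0.12},{"linear":[0,0,0],"roll":0,"jaw":0.12}]'
python3 - <<'E'
from h import *
s=env.read_state();o=s['orientation'];print(s['time_s'],s['position'].round(4),np.degrees(2*np.arctan2(o[2],o[1])),s['opening'])
a=np.radians(6.2);p=s['position'];w=np.array([.4827,-.0313])-p[:2];print(w@[-np.sin(a),np.cos(a)]/.6,w@[np.cos(a),np.sin(a)]/.6)
p,d,K,T=snap("scene"); cv2.imwrite("pics/sc2.png",cv2.resize(p[130:250,200:320,::-1],(600,600),interpolation=cv2.INTER_CUBIC))
E
```

```text
time_s: 6.7
position: [0.479, -0.0311, 0.0949]
orientation: [-0.004, 0.673, 0.74, -0.003]
force: [-1.2, 0.1, -0.9]
opening: 0.0757
gripper_force: 0.0
6.7 [ 0.479  -0.0311  0.0949] 95.42562440423883 0.0757179772808299
-0.0009919705215247685 0.006048212723401934
```

View pics/sc2.png

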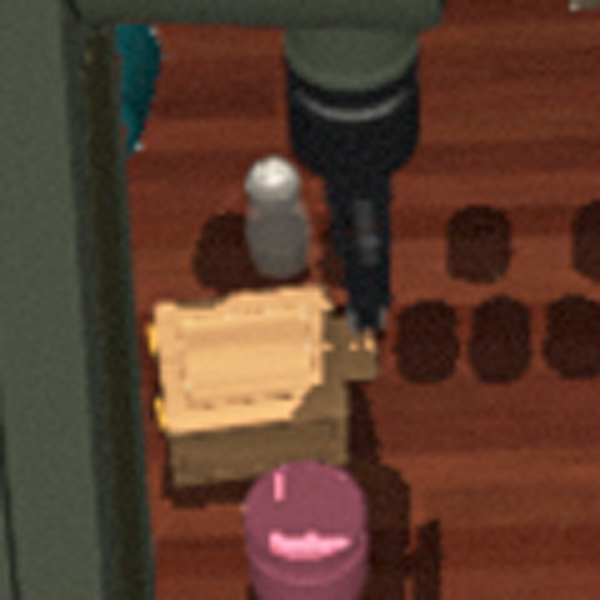

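The scene view shows the near finger above the lip (360,330), aligned with the tongue. Now down, then close at 20 N.

```bash
python3 -m pendant '[{"linear":[-0.002,0.006,0],"roll":-0.015,"jaw":0.12},{"linear":[0,0,0.04],"roll":0,"jaw":0.12},{"linear":[0,0,0.04],"roll":0,"jaw":0.12},{"linear":[0,0,0.016],"roll":0,"jaw":0.12},{"linear":[0,0,0],"roll":0,"jaw":0.12},{"linear":[0,0,0],"roll":0,"jaw":0.12},{"linear":[0,0,0],"roll":0,"jaw":0.12},{"linear":[0,0,0],"roll":0,"jaw":0.12}]'
```

```text
time_s: 7.55
position: [0.4866, -0.0323, 0.0423]
orientation: [0.001, 0.668, 0.744, 0.001]
force: [-0.2, 0.4, 0.5]
opening: 0.0751
gripper_force: 0.0
```

```bash
python3 -m pendant '[{"linear":[0,-0.006,0.008],"roll":0,"jaw":0.12},{"linear":[0,0,0],"roll":0,"jaw":0.3},{"linear":[0,0,0],"roll":0,"jaw":0.5},{"linear":[0,0,0],"roll":0,"jaw":0.5},{"linear":[0,0,0],"roll":0,"jaw":0.5},{"linear":[0,0,0],"roll":0,"jaw":0.5},{"linear":[0,0,0],"roll":0,"jaw":0.5},{"linear":[0,0,0],"roll":0,"jaw":0.5}]' 20
```

```text
time_s: 8.35
position: [0.4822, -0.0326, 0.0365]
orientation: [0.0, 0.668, 0.744, -0.0]
force: [-0.3, 0.5, 0.1]
opening: 0.0421
gripper_force: 0.0
```

Run:
```python
from h import *
p,d,K,T=snap("scene"); cv2.imwrite("pics/sc3.png",cv2.resize(p[160:230,220:290,::-1],(600,600),interpolation=cv2.INTER_CUBIC))
```

```text
(no output)
```

View pics/sc3.png

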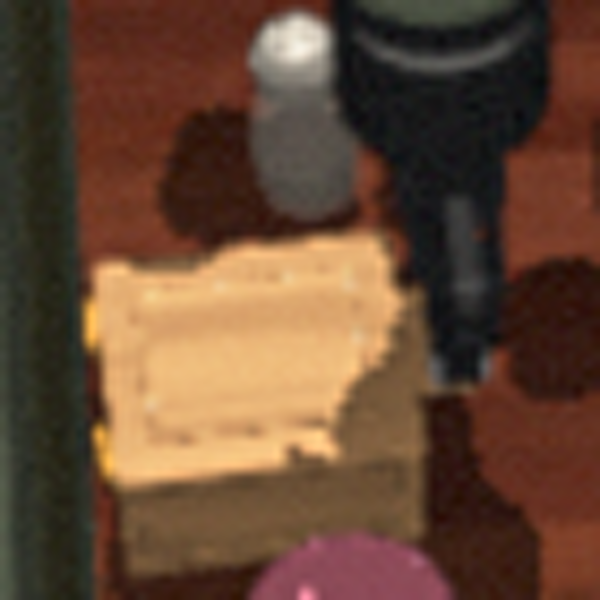

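The crop shows the near fingertip at (460,380), right at the tongue's near edge, and I can't tell whether it is above or beside it. Depth should settle that.

Run:
```python
from h import *
p,d,K,T=snap("scene")
a=np.radians(6.2);H=np.array([.469,.094])
for v in range(196,211,1):
    r=[]
    for u in range(269,279,2):
        q=pt(d,K,T,u,v);w=q[:2]-H
        r.append("%4d,%4d,%4d"%tuple(1000*np.array([w@[np.sin(a),-np.cos(a)]-.11,w@[-np.cos(a),-np.sin(a)],q[2]])))
    print(v,r)
```

```text
196 ['   5,  36, 115', '   8,  63, 146', '  13,  71, 156', '  19,  66, 149', '  26,  61, 141']
197 ['   5,  33, 106', '   7,  67, 147', '  14,  63, 142', '  19,  64, 141', '  26,  61, 136']
198 ['   5,  34, 103', '   8,  61, 136', '  14,  59, 132', '  20,  62, 134', '  26,  62, 132']
199 ['   3,  48, 116', '   8,  60, 129', '  15,  50, 116', '  21,  53, 118', '  26,  56, 121']
200 ['   7,   3,  54', '   8,  57, 120', '  14,  54, 115', '  20,  53, 113', '  26,  56, 116']
201 ['   7,   9,  57', '   8,  55, 113', '  14,  53, 110', '  23,  33,  84', '  38, -36,  -4']
202 ['   6,  14,  58', '  11,  32,  79', '  16,  35,  82', '  22,  39,  86', '  37, -30,  -3']
203 ['   6,  14,  53', '  10,  40,  84', '  17,  30,  71', '  22,  37,  78', '  36, -26,  -3']
204 ['   5,  20,  56', '  10,  35,  73', '  16,  36,  73', '  22,  37,  73', '  36, -21,  -2']
205 ['   5,  25,  57', '  11,  29,  61', '  17,  24,  53', '  29, -17,  -1', '  35, -16,   0']
206 ['   5,  25,  52', '  15, -15,  -1', '  21, -12,   1', '  28, -15,  -3', '  34, -11,   0']
207 ['   8, -15,  -4', '  15, -12,  -2', '  21, -13,  -5', '  27,  -5,   4', '  34,  -7,   0']
208 ['   7,  -4,   4', '  14,  -6,   0', '  20,  -2,   3', '  27,  -5,  -1', '  33,  -2,   0']
209 ['   7,  -6,  -4', '  13,  -2,   0', '  20,  -2,  -1', '  26,   4,   7', '  33,  -2,  -3']
210 ['   7,  -5,  -7', '  13,   1,   0', '  20,   0,  -2', '  25,   5,   2', '  32,   4,   0']
```

Run:
```python
from h import *
f=np.load("s.npz");d,K,T=f['d'],f['K'],f['T']
for v in range(184,194): print(v,[pt(d,K,T,u,v).round(3).tolist() for u in(206,207,208,219,220)])
s=env.read_state();print(s['position'],s['qpos'].round(4),s['opening'])
```

```text
184 [[0.468, 0.161, 0.153], [0.477, 0.16, 0.143], [0.6, 0.18, -0.0], [0.472, 0.123, 0.147], [0.471, 0.12, 0.147]]
185 [[0.464, 0.161, 0.153], [0.475, 0.16, 0.14], [0.596, 0.18, -0.001], [0.473, 0.124, 0.141], [0.477, 0.122, 0.135]]
186 [[0.471, 0.163, 0.14], [0.468, 0.159, 0.144], [0.486, 0.16, 0.122], [0.473, 0.125, 0.136], [0.481, 0.123, 0.127]]
187 [[0.474, 0.164, 0.132], [0.474, 0.161, 0.132], [0.487, 0.161, 0.117], [0.471, 0.125, 0.133], [0.475, 0.122, 0.129]]
188 [[0.471, 0.164, 0.131], [0.47, 0.161, 0.132], [0.471, 0.158, 0.131], [0.473, 0.125, 0.127], [0.473, 0.122, 0.127]]
189 [[0.469, 0.164, 0.129], [0.471, 0.162, 0.126], [0.469, 0.158, 0.129], [0.476, 0.126, 0.119], [0.474, 0.123, 0.12]]
190 [[0.473, 0.166, 0.119], [0.47, 0.162, 0.122], [0.47, 0.159, 0.123], [0.476, 0.127, 0.114], [0.475, 0.124, 0.114]]
191 [[0.474, 0.166, 0.113], [0.469, 0.162, 0.119], [0.473, 0.16, 0.115], [0.474, 0.127, 0.111], [0.47, 0.123, 0.116]]
192 [[0.567, 0.185, -0.002], [0.471, 0.163, 0.112], [0.467, 0.16, 0.116], [0.565, 0.142, -0.003], [0.559, 0.138, 0.005]]
193 [[0.558, 0.184, 0.003], [0.561, 0.182, -0.0], [0.559, 0.178, 0.001], [0.56, 0.142, -0.002], [0.56, 0.139, -0.002]]
[ 0.48222031 -0.03260945  0.03651903] [-9.1200e-02  3.6110e-01  2.0046e+00 -1.0000e-04  7.7580e-01 -1.9950e-01] 0.04290360009841277
```

Depth shows the real fingertips about 30 mm above the reported TCP, so the fingers closed above the tongue. Reopen and go 26 mm lower.

```bash
python3 -m pendant '[{"linear":[0,0,0],"roll":0,"jaw":0.12},{"linear":[0,0,0],"roll":0,"jaw":0.12},{"linear":[0,0,0],"roll":0,"jaw":0.12},{"linear":[0,0,0],"roll":0,"jaw":0.12},{"linear":[0,0,0.015],"roll":0,"jaw":0.12},{"linear":[0,0,0.015],"roll":0,"jaw":0.12},{"linear":[0,0,0.015],"roll":0,"jaw":0.12},{"linear":[0,0,0],"roll":0,"jaw":0.12}]' 20
python3 -m pendant '[{"linear":[0,0,0],"roll":0,"jaw":0.3},{"linear":[0,0,0],"roll":0,"jaw":0.5},{"linear":[0,0,0],"roll":0,"jaw":0.5},{"linear":[0,0,0],"roll":0,"jaw":0.5},{"linear":[0,0,0],"roll":0,"jaw":0.5},{"linear":[0,0,0],"roll":0,"jaw":0.5},{"linear":[0,0,0],"roll":0,"jaw":0.5},{"linear":[0,0,0],"roll":0,"jaw":0.5}]' 20
```

```text
time_s: 9.25
position: [0.4809, -0.0325, 0.0078]
orientation: [-0.001, 0.668, 0.744, -0.001]
force: [-1.1, 0.0, -0.1]
opening: 0.075
gripper_force: 0.0
time_s: 10.05
position: [0.484, -0.0325, 0.0101]
orientation: [0.001, 0.668, 0.744, 0.001]
force: [5.1, 1.9, 1.0]
opening: 0.0497
gripper_force: 23.3
```

The tongue is held (49.7 mm, 23 N). Swing it up along the hinge arc.

```bash
python3 -m pendant '[{"linear":[0.001,0,-0.022],"roll":0,"jaw":0.5},{"linear":[0.0035,0,-0.022],"roll":0,"jaw":0.5},{"linear":[0.0055,0,-0.0215],"roll":0,"jaw":0.5},{"linear":[0.008,0,-0.0205],"roll":0,"jaw":0.5},{"linear":[0.01,0,-0.02],"roll":0,"jaw":0.5},{"linear":[0.012,0,-0.0185],"roll":0,"jaw":0.5},{"linear":[0.014,0,-0.017],"roll":0,"jaw":0.5},{"linear":[0.0155,0,-0.0155],"roll":0,"jaw":0.5}]' 20
```

```text
time_s: 10.85
position: [0.479, 0.0089, 0.1043]
orientation: [0.001, 0.668, 0.744, 0.001]
force: [6.5, 1.7, -4.2]
opening: 0.0491
gripper_force: 24.2
```

Forces are low and the lid is following, so I continue to about 100 degrees and keep holding.

```bash
python3 -m pendant '[{"linear":[0.017,0,-0.014],"roll":0,"jaw":0.5},{"linear":[0.0185,0,-0.012],"roll":0,"jaw":0.5},{"linear":[0.02,0,-0.01],"roll":0,"jaw":0.5},{"linear":[0.0205,0,-0.008],"roll":0,"jaw":0.5},{"linear":[0.0215,0,-0.0055],"roll":0,"jaw":0.5},{"linear":[0.022,0,-0.0035],"roll":0,"jaw":0.5},{"linear":[0.022,0,-0.001],"roll":0,"jaw":0.5},{"linear":[0.022,0,0.001],"roll":0,"jaw":0.5}]' 20
python3 - <<'E'
from h import *
p,d,K,T=snap("scene"); cv2.imwrite("pics/sc4.png",cv2.resize(p[130:250,180:300,::-1],(600,600),interpolation=cv2.INTER_CUBIC))
E
```

```text
time_s: 11.65
position: [0.4675, 0.1074, 0.1357]
orientation: [0.001, 0.668, 0.744, 0.0]
force: [5.5, -1.1, -1.8]
opening: 0.0493
gripper_force: 22.2
```

View pics/sc4.png

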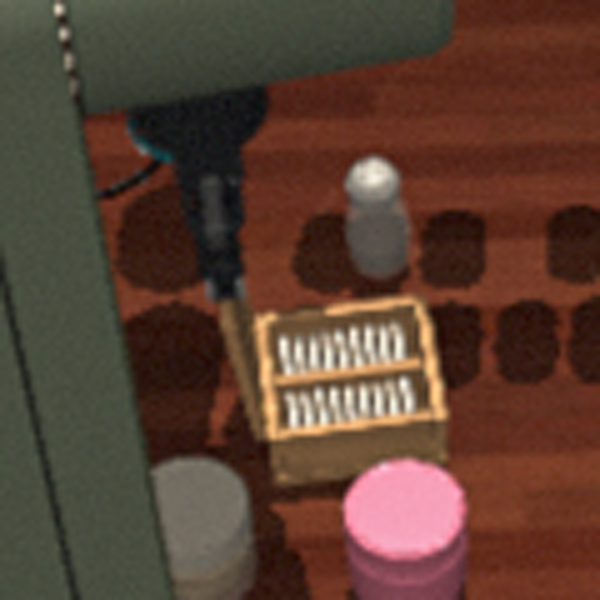

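The lid stands past upright (edge from (262,435) to (225,300)), and the box is open. The jar at (200,510) is clear of it. I'll carry the lid a little further, release, then rise.

```bash
python3 -m pendant '[{"linear":[0.022,0,0.0035],"roll":0,"jaw":0.5},{"linear":[0.021,0,0.0055],"roll":0,"jaw":0.5},{"linear":[0.0205,0,0.008],"roll":0,"jaw":0.5},{"linear":[0,0,0],"roll":0,"jaw":0.5},{"linear":[0,0,0],"roll":0,"jaw":0.1},{"linear":[0,0,0],"roll":0,"jaw":0.1},{"linear":[0,0,0],"roll":0,"jaw":0.1},{"linear":[0,0,0],"roll":0,"jaw":0.1}]' 20
python3 -m pendant '[{"linear":[0,0,0],"roll":0,"jaw":0.1},{"linear":[0,0,0],"roll":0,"jaw":0.1},{"linear":[0,0,-0.03],"roll":0,"jaw":0.1},{"linear":[0,0,-0.04],"roll":0,"jaw":0.1},{"linear":[0,0,-0.04],"roll":0,"jaw":0.1},{"linear":[0,0,-0.04],"roll":0,"jaw":0.1},{"linear":[-0.05,0,0],"roll":0,"jaw":0.1},{"linear":[-0.07,0,0],"roll":0,"jaw":0.1}]'
python3 -m pendant '[{"linear":[-0.07,0,0],"roll":0,"jaw":0.1},{"linear":[-0.07,0,0],"roll":0,"jaw":0.1},{"linear":[-0.07,0,0],"roll":0,"jaw":0.1},{"linear":[-0.07,0,0],"roll":0,"jaw":0.1},{"linear":[-0.05,0,0],"roll":0,"jaw":0.1},{"linear":[0,0,0],"roll":0,"jaw":0.1},{"linear":[0,0,0],"roll":0,"jaw":0.1},{"linear":[0,0,0],"roll":0,"jaw":0.1}]'
python3 - <<'E'
from h import *
p,d,K,T=snap("top"); cv2.imwrite("pics/top3.png",cv2.resize(p[120:280,140:400,::-1],(780,480),interpolation=cv2.INTER_CUBIC))
E
```

```text
time_s: 12.5
position: [0.462, 0.144, 0.1247]
orientation: [-0.001, 0.668, 0.744, -0.001]
force: [-0.0, 0.4, 0.0]
opening: 0.0768
gripper_force: 0.0
time_s: 13.3
position: [0.4713, 0.0731, 0.2163]
orientation: [0.001, 0.667, 0.745, 0.001]
force: [0.4, -0.7, -0.4]
opening: 0.0769
gripper_force: 0.0
time_s: 14.1
position: [0.4919, -0.1233, 0.2152]
orientation: [-0.0, 0.668, 0.745, 0.0]
force: [-0.8, 0.2, -0.1]
opening: 0.0769
gripper_force: 0.0
```

View pics/top3.png

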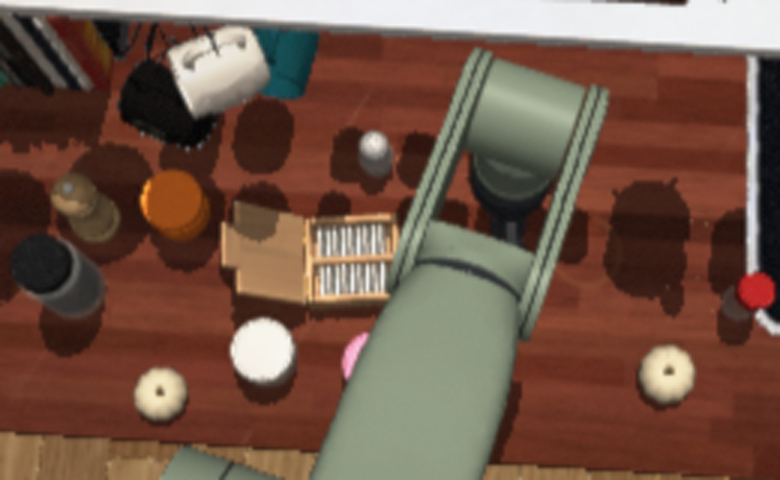

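The lid leans open at (265,255), the white jar stands clear at (263,350), and everything else in view is in place. The robot touches nothing.

```bash
python3 -c "
from rig import env
print(env.hand_in())"
```

```text
the job is handed in; nothing more can be done
None
```

The job is handed in at about 14 s: the jar was pushed upright past the box's near end, and the lid, which I swung up by gripping its lip by the sides rather than pushing from underneath, stays open by itself against its stop.

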